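Start the next scan on the slide scanner

ROBOT

A 7-joint arm with a two-finger parallel gripper is mounted at the origin on the work surface. World frame = base frame: x ahead of the robot, y to its left, z up, the work surface at z = 0. Lengths are in m, angles in rad, forces in N, time in s.
With the tool pointing down it reaches from about 0.4 to 0.85 m from the base axis. Payload 10.4 kg.
Tool frame: the origin (TCP) lies midway between the tips of the shut fingers; the grasp point (between the pads) lies 19 mm behind it; y points along the fingers, x is the direction in which the jaws open and shut, and the axes are right-handed (so a half turn about y gives the same grasp; the last joint's range is limited). The gripper opens to 87 mm and grips with 3 to 60 N. Pads are 19 mm wide; open, the fingers measure 117 mm over their backs; the gripper's body (75 mm by 190 mm) begins 51 mm behind the grasp point.
Start: joints at [1.206, 0.332, -0.065, 1.46, 0.022, 1.35, -0.088], TCP at [0.21, -0.589, 0.223] pointing down, gripper open.
Joint ranges: [-2.6, 2.6], [-0.5, 2.12], [-1.47, 1.34], [0.16, 2.42], [-1.27, 4.41], [0.06, 2.06], [-2.6, 2.6]. Speed limits (rad/s): [2.22, 2.22, 2.79, 2.79, 3.14, 3.14, 3.14].

INTERFACE

Orientations are given as a unit quaternion [x, y, z, w].
In Python, from bench import * gives the robot as it stands.
- The arm moves only by the tool jog_arm, never from a script. Its argument "commands" is a list of rows, each an object with "translation": the shift along the world's x, y, z in mm, a list of three; "twist": the turn about the world's z in rad. A call has 1 to 20 rows; each row shifts and turns the commanded pose from where the row before left it; what a row does not reach is not made up. A row lasts 1/10 s, in which the tool goes at most 50 mm and 8.59 degrees, less where a joint would pass 70% of its speed; a pose out of reach is approached as far as the arm can. A call is refused whole if a number of a shift passes 50 or a number of a turn 0.15, either way. A call with a gripper value outside its range is refused whole. "grip" is the closure, from 0 (fully open) to 1 (shut), set as the call begins (left out, the last holds). The fingers move at their own pace and stop on an object; "grip_force" is the grip in N (left out, the last holds). Time passes only in rows, so rows that do not move let the fingers close. It gives the time, the measured TCP pose, the force and the opening at its end, in the units of the state.
- read_state(): the state, without advancing time (a new reading comes with each control period).
- camera(name): name is "side" or "top"; returns a dict with "img" (420x560x3 uint8, red, green, blue), "fx", "fy", "cx", "cy" (pixels), "cam_to_world" (4x4, takes a point from camera to world coordinates). Camera axes: x right, y down, z forward; pixel columns grow to the right and rows downward; lengths in m; the calibration is good to about 2 mm. A picture is of the moment at which its call begins. There is no depth.
- close_job(): hands the job in, once; it reports no verdict.
The state is a dict: "time": time; "joint_positions": joint angles; "joint_vel": joint speeds; "joint_torque": joint torques, N m; "ee_pos": TCP position; "eef_rot": TCP orientation; "ft_force": force on the tool from outside, world axes, zero at the start; "torque": the same for the moment, N m; "width": finger opening in m.
Only numpy, scipy, OpenCV 4.12 (cv2) and the standard library are available. Lean on these libraries where they do the work, as an engineer would, in place of code of your own. Each camera call takes 0.05 s, during which the arm holds its last target.

TASK

Get the slide scanner going on its next run: first swing its open cover fully shut, then turn the counter's reset knob anticlockwise (seen from above) all the way back to its zero stop, and only then press the large start button fully down for a moment and let it spring back up. Do not press the small button, and leave the mouse and the slide box where they lie.

Things in the scene. Friction and masses are not known exactly. Their poses are not given: they have to be found in the camera images.
- scanner: slide scanner, a white box 200 x 200 x 70 mm fixed to the bench; a row of glass slides lies on its top under the open cover. Origin: centre of its underside; x points from its front (robot side) to its back (hinge side), z up. It may stand left or right of the robot.
- cover (a joint): angle of the scanner's cover, rad: 0 fully shut (level), about 0.6 to 1.1 at the start, up to 1.3. Stiff hinge: it stays where it is left. A grey slab 150 mm long (away from the hinge) x 170 mm wide x 18 mm thick with a 19 mm long, 50 mm wide tab on its free edge; shut, its upper face is 92 mm above the bench. Moderate pushing on its upper face near the free edge (about 2 to 5 N) closes it.
- cover_hinge (a point): middle of the cover's hinge axis, 71 mm above the bench and 80 mm behind the scanner's centre; the axis runs along the scanner's y. The frame turns with the cover: its -x points along the cover to its free edge, z is the cover's upper-face normal. The upper face lies 21 mm from the hinge axis along z.
- cover_edge (a point): middle of the free edge of the cover on its upper face, 155 mm from the hinge along the cover.
- counter_unit: white control box 96 x 96 x 36 mm carrying the slide counter's reset knob in the middle of its top, fixed with two other control boxes in a row (105 mm apart) on an aluminium board 8 mm thick. Origin: centre of its underside; z up; -x is its front, where the zero mark of the knob's scale is.
- reset_knob (a joint): angle of the reset knob, rad: 0 at its zero stop (the white mark on the knob points to the box's front, -x), growing clockwise seen from above, stop at 4.5; starts between 1.0 and 2.4. Turning anticlockwise from above brings it back to 0.
- reset_knob_grip (a point): on the knob's vertical axis at the height to grip, 81 mm above the bench. The knob is a black disc of 64 mm diameter (top 58 mm above the bench) with an upright grip bar 61 mm long, 14 mm wide, 32 mm high, top at 88 mm, to be pinched across its width. The frame turns with the knob: x runs along the bar; the white mark on the bar's top is at its -x end.
- start (a joint): travel of the large start button, m: 0 up, 0.008 fully down; needs 4.5 N fully down; springs back.
- start_top (a point): centre of the top of the large start button, a white round button of 60 mm diameter in a black round housing of 76 mm, on a white box 96 x 96 x 22 mm; top 50 mm above the bench when up.
- aux (a joint): travel of the small button, m: 0 up, 0.006 down. Not to be pressed.
- aux_top (a point): centre of the top of the small white button, 26 mm diameter in a black housing of 42 mm, on its own white box of 96 x 96 x 22 mm; top 48 mm above the bench.
- mouse: black computer mouse, 100 x 58 x 30 mm; a bystander; origin centre of its underside.
- slide_box: white slide box 95 x 75 x 30 mm; a bystander; origin centre of its underside.

How it is judged:
On the way, in this order (a step that is already met when the one before it is completed fails the run):
1. the cover is fully shut (value of joint cover below 0.04 rad), for 0.2 s.
2. the reset knob is back at its zero stop (value of joint reset_knob below 0.07 rad), for 0.2 s.
3. the large start button is fully down (value of joint start above 0.007 m), for 0.1 s.
4. the start button is back up (value of joint start below 0.001 m), for 0.2 s.
At the end, for the whole second after the job is handed in: the cover is shut (within 0.04 rad), the reset knob is at its zero stop (within 0.07 rad), both buttons are up (within 1 mm) (value of joint cover below 0.04 rad and value of joint reset_knob below 0.07 rad and value of joint each of start, aux below 0.001 m); the robot touches nothing.
It fails at once if the start button is pressed (over 3 mm) while the cover is open (over 0.06 rad) or the knob is off zero (over 0.1 rad) (value of joint start above 0.003 m and (value of joint cover above 0.06 rad or value of joint reset_knob above 0.1 rad)).
It fails at once if the small button is pressed (over 2.5 mm) (value of joint aux above 0.0025 m).
It fails at once if the mouse or the slide box is moved by more than 40 mm (distance of any of mouse, slide_box from where it was at the start of the episode above 0.04 m).
It also fails if it takes over 72 s, if anything falls off the work surface, if the arm or the gripper's body presses on something with over 40 N, if the wrist force passes 120 N, or if a joint passes its speed limit or range.

## Working session

There is one attempt and no reset: what is moved stays moved. The work goes in short steps, Python scripts to look and compute and a tool call to move; the robot and the scene stay as the last step left them, time stands still between calls to the robot, and variables do not carry over. Pictures are saved under pics/ and viewed, and the job is handed in when it is done.

Besides the shell and the picture viewer there is one more tool, called by a JSON object that holds its "op" and its "data", one argument or row to a line. jog_arm: Moves the arm, as the interface text tells. Its arguments: {"type":"object","properties":{"commands":{"type":"array"},"grip":{"type":"number"},"grip_force":{"type":"number"}},"required":["commands"]}

```bash
mkdir -p pics; python3 - <<'E'
from bench import *
import cv2,numpy as np
for n in("top","side"):
    c=camera(n); cv2.imwrite(f"pics/{n}0.png",c["img"][:,:,::-1]); np.savez(f"{n}0.npz",**c)
    print(n,c["fx"],c["fy"],c["cx"],c["cy"],np.round(c["cam_to_world"],3).tolist())
s=read_state(); print(s)
E
```

```text
top 483.84139891554395 483.84139891554395 276.14864460100523 216.1879914769536 [[0.103, -0.974, 0.199, 0.293], [-0.995, -0.102, 0.018, -0.005], [0.003, -0.2, -0.98, 1.245], [0.0, 0.0, 0.0, 1.0]]
side 379.07749231335026 379.07749231335026 274.7451707355648 202.45458013399346 [[0.97, -0.156, 0.188, 0.367], [-0.244, -0.626, 0.741, -0.667], [0.002, -0.764, -0.645, 0.685], [0.0, 0.0, 0.0, 1.0]]
{'time': 0.1, 'joint_positions': array([ 1.20640702,  0.33281913, -0.06465468,  1.46086076,  0.02161641,
        1.34991035, -0.0884664 ]), 'joint_vel': array([-0.00051586, -0.00174056,  0.00080016, -0.00232834,  0.00149182,
        0.0012992 ,  0.00016784]), 'joint_torque': array([ 8.65162801e-04, -6.24546933e+01,  2.47921329e-02, -3.90719819e+01,
       -6.12994842e-02,  3.66886694e-02,  3.46548859e-05]), 'ee_pos': array([ 0.20933069, -0.58852876,  0.22182523]), 'eef_rot': array([-0.57751237,  0.40807407, -0.40728685,  0.57799   ]), 'ft_force': array([-0.11319344,  0.1604574 , -0.45382956]), 'torque': array([ 0.02259224,  0.01196699, -0.03159053]), 'width': 0.08696869639413342}
```

View pics/top0.png

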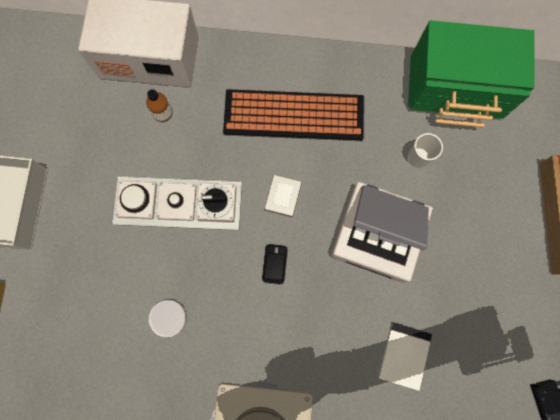

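View pics/side0.png

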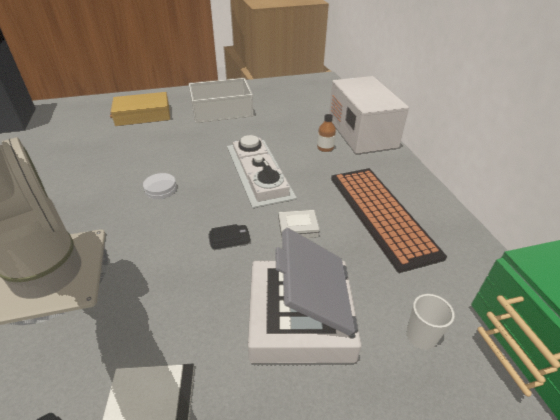

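Top view: scanner with open cover at about (385,230), knob unit (216,200), small button (176,200), start button (134,198), mouse (275,263), slide box (284,195). I'll zoom in next.

```bash
cat > h.py <<'E'
import numpy as np,cv2
def load(n): return dict(np.load(n+".npz"))
def ray(c,u,v,z):
    T=c["cam_to_world"]; d=T[:3,:3]@np.array([(u-c["cx"])/c["fx"],(v-c["cy"])/c["fy"],1]); o=T[:3,3]
    return o+d*(z-o[2])/d[2]
def proj(c,p):
    T=c["cam_to_world"]; q=T[:3,:3].T@(np.array(p)-T[:3,3]); return np.array([c["cx"]+c["fx"]*q[0]/q[2],c["cy"]+c["fy"]*q[1]/q[2]])
def crop(img,u0,v0,u1,v1,k,name):
    cv2.imwrite("pics/"+name,cv2.resize(img[v0:v1,u0:u1,::-1],None,fx=k,fy=k,interpolation=cv2.INTER_CUBIC))
E
python3 - <<'E'
from h import *
t=load("top0");s=load("side0")
crop(t["img"],105,170,245,235,5.5,"t_ctl.png"); crop(t["img"],325,175,440,285,5,"t_sc.png")
crop(s["img"],220,125,300,210,6.5,"s_ctl.png"); crop(s["img"],235,215,365,365,4,"s_sc.png")
print(proj(t,[.21,-.589,.223]),proj(t,[0,0,0]))
E
```

```text
[558.92006724 387.61170843] [260.05629035 438.79113955]
```

View pics/t_ctl.png

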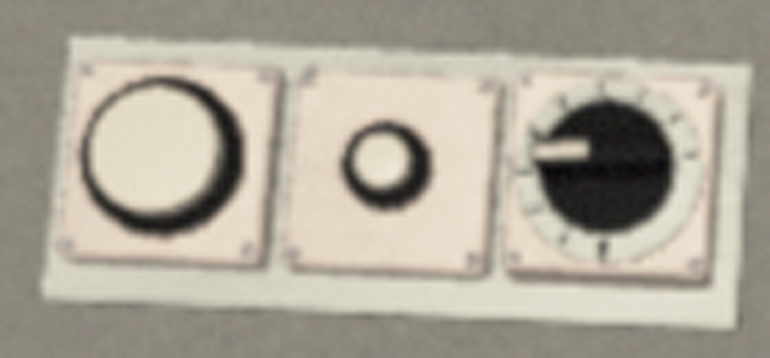

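View pics/t_sc.png

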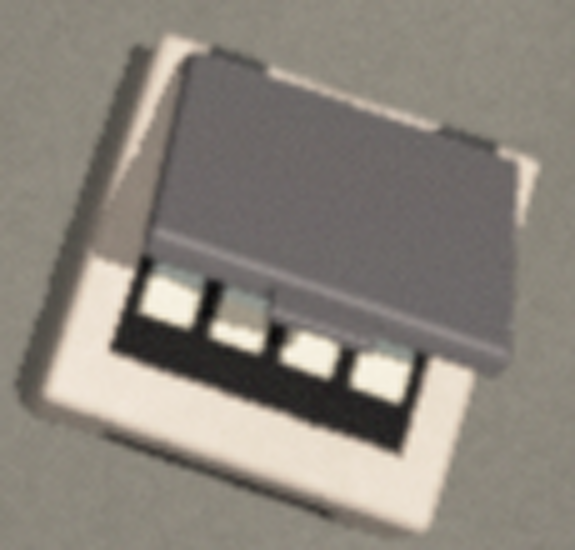

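View pics/s_ctl.png

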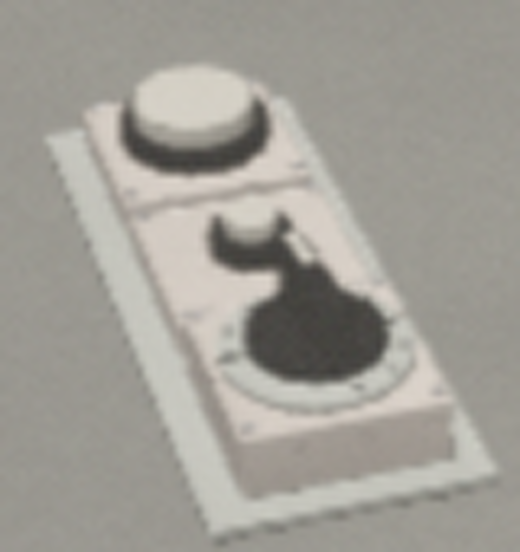

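View pics/s_sc.png

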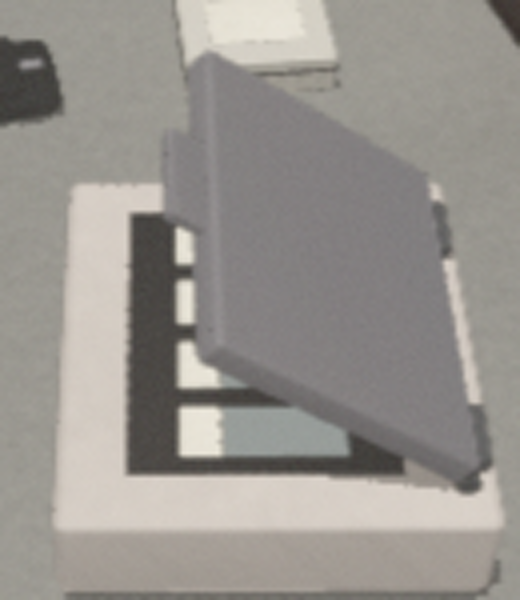

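```bash
python3 - <<'E'
from h import *
t=load("top0");s=load("side0")
T=lambda u,v,z,k=5.5,o=(105,170): ray(t,o[0]+(u+.5)/k-.5,o[1]+(v+.5)/k-.5,z)
S=lambda u,v,z,k=6.5,o=(220,125): ray(s,o[0]+(u+.5)/k-.5,o[1]+(v+.5)/k-.5,z)
np.set_printoptions(precision=4,suppress=True)
kn=T(605,167,.058); print("knob disc top",kn,"side",S(316,320,.058))
st=T(150,148,.05);print("start",st,"side",S(196,105,.05)); print("aux",T(380,160,.048),S(250,215,.048))
m=[T(537,150,.088),T(588,148,.088)];print("mark",m)
print("mark side",S(285,233,.088),S(310,262,.088))
# box corners board z .008 : left edge/right edge
b=[T(70,37,.008),T(750,65,.008),T(738,328,.008),T(42,297,.008)]
print("board",b)
d=(b[1]+b[2]-b[0]-b[3])[:2]; print("board dir",np.arctan2(d[1],d[0]),np.linalg.norm(d)/2)
bx=[T(512,70,.044),T(720,80,.044),T(708,285,.044),T(505,275,.044)]
print("unit box c",np.mean(bx,0),bx)
sc=[T(45,400,.07,5,(325,175)),T(425,532,.07,5,(325,175)),T(537,160,.07,5,(325,175)),T(165,37,.07,5,(325,175))]
print("scan",sc,np.mean(sc,0))
for i in range(4): print(np.linalg.norm(sc[i]-sc[i-1]))
d=(sc[2]+sc[3]-sc[0]-sc[1])[:2];print("yaw",np.arctan2(d[1],d[0]))
ss=[S(75,185,.07,4,(235,215)),S(58,525,.07,4,(235,215)),S(503,525,.07,4,(235,215))]
print("side scan FL,FR,BR",ss)
# cover angle: edge upper-face corners in both views: triangulate
yaw=np.arctan2(d[1],d[0]);c=np.mean(sc,0);X=np.array([np.cos(yaw),np.sin(yaw),0]);Y=np.array([-X[1],X[0],0])
H=np.array([c[0],c[1],0])+.08*X+[0,0,.071]
for a in np.arange(.5,1.2,.1):
    e=H-.155*np.cos(a)*X+[0,0,.155*np.sin(a)]+.021*(np.sin(a)*X+[0,0,np.cos(a)])
    print(round(a,1),e,[(proj(t,e+q*.085*Y)-[325,175])*5 for q in(1,-1)],[(proj(s,e+q*.085*Y)-[235,215])*4 for q in(1,-1)])
E
```

```text
knob disc top [0.5602 0.1756 0.058 ] side [0.5616 0.1789 0.058 ]
start [0.5491 0.387  0.05  ] side [0.5484 0.3803 0.05  ]
aux [0.555 0.281 0.048] [0.5542 0.2809 0.048 ]
mark [array([0.5581, 0.2023, 0.088 ]), array([0.5614, 0.1798, 0.088 ])]
mark side [0.5541 0.204  0.088 ] [0.5595 0.1799 0.088 ]
board [array([0.6086, 0.4481, 0.008 ]), array([0.6288, 0.1203, 0.008 ]), array([0.5006, 0.1108, 0.008 ]), array([0.4812, 0.4397, 0.008 ])]
board dir -1.5104168904445707 0.3289433144265511
unit box c [0.5591 0.1743 0.044 ] [array([0.6051, 0.227 , 0.044 ]), array([0.6104, 0.1298, 0.044 ]), array([0.513 , 0.1235, 0.044 ]), array([0.508 , 0.2169, 0.044 ])]
scan [array([ 0.4518, -0.1326,  0.07  ]), array([ 0.407 , -0.3204,  0.07  ]), array([ 0.597, -0.367,  0.07 ]), array([ 0.6411, -0.1781,  0.07  ])] [ 0.5242 -0.2495  0.07  ]
0.1946515427592557
0.19299813911443875
0.19566417755310384
0.1939626875430264
yaw -0.23811557710692796
side scan FL,FR,BR [array([ 0.4544, -0.1365,  0.07  ]), array([ 0.4081, -0.3244,  0.07  ]), array([ 0.5956, -0.3714,  0.07  ])]
0.5 [ 0.4796 -0.2387  0.1637] [array([127.43
[... 291 characters left out ...]
49.7457, 221.2069]), array([516.4652, 347.9578])] [array([209.8361,  33.5008]), array([224.6014, 331.2141])]
0.8 [ 0.5117 -0.2465  0.1968] [array([161.6778, 191.642 ]), array([531.0831, 318.9717])] [array([235.8417,  18.1541]), array([256.5038, 315.6659])]
0.9 [ 0.5243 -0.2495  0.2055] [array([173.9229, 160.3504]), array([545.5585, 288.0785])] [array([264.1585,   4.51  ]), array([291.3223, 301.7784])]
1.0 [ 0.5378 -0.2528  0.2128] [array([186.3134, 127.7451]), array([559.6839, 255.6833])] [array([294.4527,  -7.2054]), array([328.6345, 289.7999])]
1.1 [ 0.5518 -0.2562  0.2187] [array([198.6743,  94.2743]), array([573.2527, 222.2303])] [array([326.3423, -16.7918]), array([367.9493, 279.9532])]
```

```bash
python3 - <<'E'
from bench import *
from scipy.spatial.transform import Rotation as R
s=read_state(); print(R.from_quat(s["eef_rot"]).as_matrix().round(3)); 
E
```

```text
[[ 0.335 -0.001  0.942]
 [-0.942  0.001  0.335]
 [-0.001 -1.    -0.   ]]
```

{"op": "jog_arm", "data": {
  "commands": [
    {"translation":[0,0,40],"twist":0},
    {"translation":[0,0,40],"twist":0},
    {"translation":[40,50,0],"twist":0},
    {"translation":[40,50,0],"twist":0},
    {"translation":[40,50,0],"twist":0},
    {"translation":[40,50,0],"twist":0},
    {"translation":[0,0,0],"twist":0}
  ],
  "grip": 1,
  "grip_force": 20
}}

```text
time: 0.8
ee_pos: [0.34, -0.4266, 0.3029]
eef_rot: [-0.579, 0.404, -0.405, 0.581]
ft_force: [-0.7, -0.9, 0.2]
width: 0.0387
```

{"op": "jog_arm", "data": {
  "commands": [
    {"translation":[40,46,0],"twist":0},
    {"translation":[40,46,0],"twist":0},
    {"translation":[40,46,0],"twist":0},
    {"translation":[30,34,0],"twist":0},
    {"translation":[0,0,-20],"twist":0},
    {"translation":[0,0,-20],"twist":0},
    {"translation":[0,0,0],"twist":0}
  ]
}}

```text
time: 1.5
ee_pos: [0.4617, -0.2849, 0.2598]
eef_rot: [0.578, -0.409, 0.406, -0.578]
ft_force: [-0.3, -0.5, 0.6]
width: 0.0004
```

```bash
python3 - <<'E'
from bench import *
from h import *
c=camera("side"); crop(c["img"],180,130,400,380,2.4,"s1.png")
s=read_state(); print(s["ee_pos"],s["ft_force"],s["joint_positions"])
E
```

```text
[ 0.46210845 -0.28541592  0.26156914] [-0.02594838  0.13820406 -0.00533631] [ 0.7776739   0.1553757  -0.34433263  1.60256216  0.05282423  1.39552623
 -0.80132973]
```

View pics/s1.png

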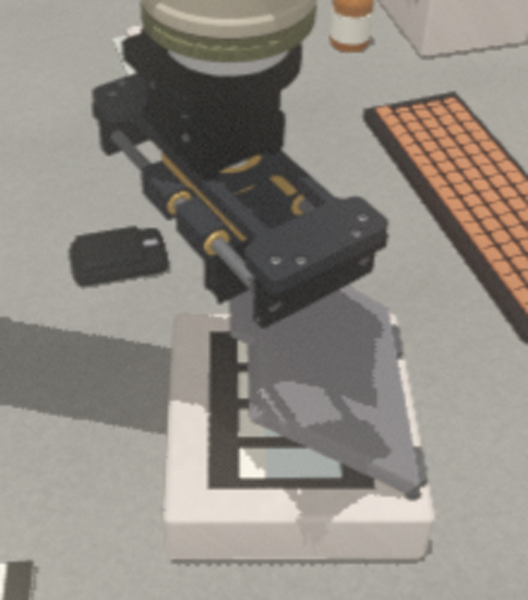

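The gripper hovers just in front of the cover with the fingers shut. Next: move over the cover's upper face and push along its arc.

{"op": "jog_arm", "data": {
  "commands": [
    {"translation":[20,20,0],"twist":0},
    {"translation":[18,20,0],"twist":0},
    {"translation":[0,0,-30],"twist":0},
    {"translation":[0,0,-30],"twist":0},
    {"translation":[0,0,-10],"twist":0},
    {"translation":[0,0,-10],"twist":0},
    {"translation":[0,0,0],"twist":0}
  ]
}}

```text
time: 2.25
ee_pos: [0.5007, -0.2459, 0.1828]
eef_rot: [0.578, -0.408, 0.408, -0.578]
ft_force: [-0.5, -0.0, 1.0]
width: 0.0003
```

{"op": "jog_arm", "data": {
  "commands": [
    {"translation":[0,0,-7],"twist":0},
    {"translation":[-7,2,-8],"twist":0},
    {"translation":[-7,2,-8],"twist":0},
    {"translation":[-6,1,-10],"twist":0},
    {"translation":[-6,1,-10],"twist":0},
    {"translation":[-4,1,-10],"twist":0},
    {"translation":[-4,1,-10],"twist":0},
    {"translation":[0,0,0],"twist":0}
  ]
}}

```text
time: 3.05
ee_pos: [0.4655, -0.2371, 0.1178]
eef_rot: [0.578, -0.409, 0.407, -0.578]
ft_force: [0.3, -0.6, -0.3]
width: 0.0006
```

```bash
python3 - <<'E'
from bench import *
from h import *
c=camera("side"); crop(c["img"],180,130,400,380,2.4,"s2.png")
s=read_state(); print(s["ee_pos"],s["ft_force"])
E
```

```text
[ 0.4662383  -0.23734851  0.11875606] [-0.06316294  0.34772093 -0.32933575]
```

View pics/s2.png

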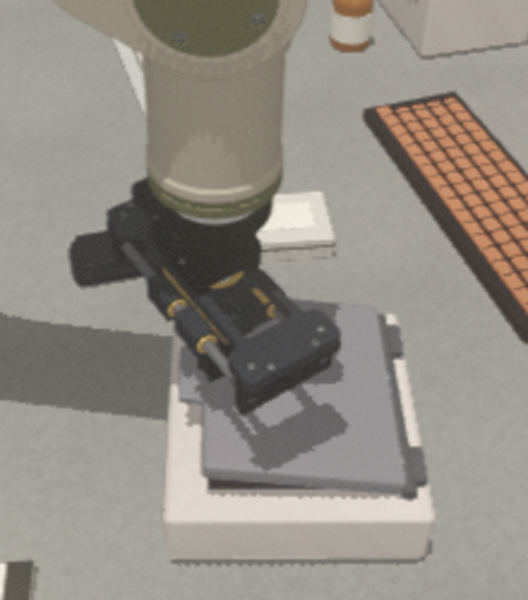

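The cover has followed the finger and is nearly shut. I'll press it the rest of the way.

{"op": "jog_arm", "data": {
  "commands": [
    {"translation":[-2,0,-7],"twist":0},
    {"translation":[-2,1,-7],"twist":0},
    {"translation":[-1,0,-7],"twist":0},
    {"translation":[0,0,-6],"twist":0},
    {"translation":[0,0,-3],"twist":0},
    {"translation":[0,0,0],"twist":0},
    {"translation":[0,0,0],"twist":0}
  ]
}}

```text
time: 3.8
ee_pos: [0.4616, -0.2364, 0.092]
eef_rot: [0.578, -0.408, 0.408, -0.577]
ft_force: [-15.7, 7.0, 34.3]
width: 0.0001
```

{"op": "jog_arm", "data": {
  "commands": [
    {"translation":[0,0,20],"twist":0},
    {"translation":[0,0,40],"twist":0},
    {"translation":[0,0,45],"twist":0},
    {"translation":[10,42,0],"twist":0.13},
    {"translation":[10,42,0],"twist":0.13},
    {"translation":[10,42,0],"twist":0.13},
    {"translation":[10,42,0],"twist":0.13},
    {"translation":[10,42,0],"twist":0.13},
    {"translation":[10,42,0],"twist":0.13},
    {"translation":[0,0,0],"twist":0}
  ],
  "grip": 0
}}

```text
time: 4.8
ee_pos: [0.5222, 0.0224, 0.1945]
eef_rot: [-0.689, 0.153, -0.153, 0.691]
ft_force: [0.2, -1.5, 0.2]
width: 0.0723
```

```bash
python3 - <<'E'
from bench import *
from h import *
from scipy.spatial.transform import Rotation as R
for n in("top","side"):
    c=camera(n); np.savez(n+"3.npz",**c); cv2.imwrite(f"pics/{n}3.png",c["img"][:,:,::-1])
s=read_state(); M=R.from_quat(s["eef_rot"]).as_matrix(); print(s["ee_pos"],np.arctan2(M[1,0],M[0,0]),s["joint_positions"])
E
```

```text
[0.52181422 0.01631646 0.19409218] -0.44757034203952445 [ 0.46729576  0.17933916 -0.64556685  1.74236134  0.11276887  1.25773424
 -0.6529994 ]
```

View pics/top3.png

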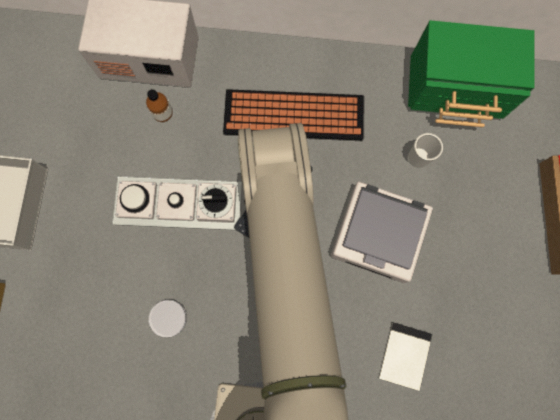

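View pics/side3.png

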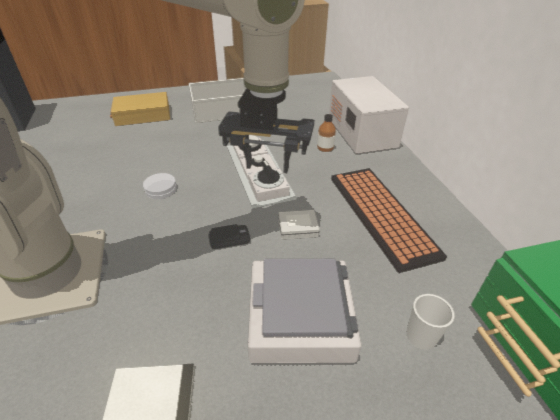

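Both views show the cover flat on the scanner (top (385,228), side (303,296)), with the mouse and slide box still in place. Next: go over the knob.

{"op": "jog_arm", "data": {
  "commands": [
    {"translation":[10,40,0],"twist":0.12},
    {"translation":[10,40,0],"twist":0.12},
    {"translation":[10,40,0],"twist":0.12},
    {"translation":[9,40,0],"twist":0.12},
    {"translation":[0,0,0],"twist":0.12},
    {"translation":[0,0,-35],"twist":0},
    {"translation":[0,0,-35],"twist":0},
    {"translation":[0,0,0],"twist":0}
  ]
}}

```text
time: 5.7
ee_pos: [0.5587, 0.1723, 0.1199]
eef_rot: [0.706, 0.05, -0.055, -0.704]
ft_force: [-0.0, 0.3, -0.6]
width: 0.0869
```

```bash
python3 - <<'E'
from bench import *
from h import *
from scipy.spatial.transform import Rotation as R
c=camera("side"); crop(c["img"],200,80,340,220,4.2,"s4.png")
s=read_state(); M=R.from_quat(s["eef_rot"]).as_matrix(); print(s["ee_pos"],np.arctan2(M[1,0],M[0,0]),s["joint_positions"],s["width"])
E
```

```text
[0.5599978  0.17334881 0.12284378] 0.1483903846160546 [ 0.23390536  0.43189437 -0.76520798  1.65321627  0.31717555  1.18988388
 -0.45768433] 0.08698535913847553
```

View pics/s4.png

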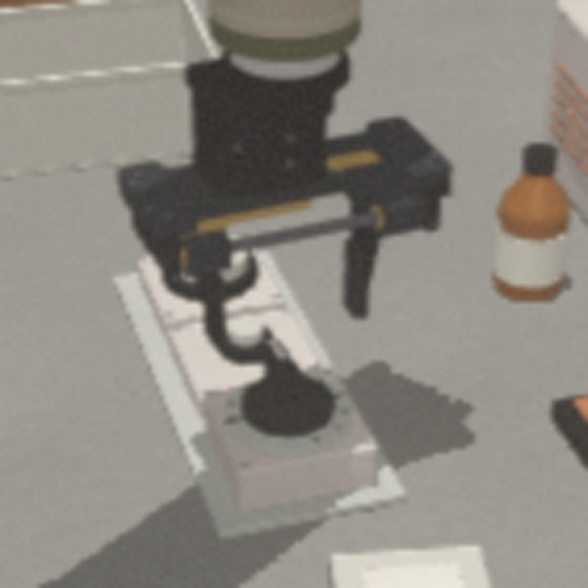

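The fingers straddle the bar. I'll descend to TCP z of about 0.064 and pinch.

{"op": "jog_arm", "data": {
  "commands": [
    {"translation":[0,3,-20],"twist":0},
    {"translation":[0,0,-20],"twist":0},
    {"translation":[0,0,-18],"twist":0},
    {"translation":[0,0,0],"twist":0}
  ]
}}

```text
time: 6.15
ee_pos: [0.5608, 0.1774, 0.0664]
eef_rot: [0.705, 0.052, -0.053, -0.705]
ft_force: [-0.2, -0.3, -0.1]
width: 0.0871
```

{"op": "jog_arm", "data": {
  "commands": [
    {"translation":[0,0,0],"twist":0},
    {"translation":[0,0,0],"twist":0},
    {"translation":[0,0,0],"twist":0},
    {"translation":[0,0,0],"twist":0},
    {"translation":[0,0,0],"twist":0},
    {"translation":[0,0,0],"twist":0},
    {"translation":[0,0,0],"twist":0},
    {"translation":[0,0,0],"twist":0}
  ],
  "grip": 1,
  "grip_force": 25
}}

```text
time: 6.95
ee_pos: [0.5609, 0.1785, 0.0665]
eef_rot: [-0.705, -0.053, 0.053, 0.705]
ft_force: [-0.1, 0.1, 0.4]
width: 0.0306
```

{"op": "jog_arm", "data": {
  "commands": [
    {"translation":[0,0,0],"twist":0},
    {"translation":[0,0,0],"twist":0},
    {"translation":[0,0,0],"twist":0},
    {"translation":[0,0,0],"twist":0}
  ]
}}

```text
time: 7.35
ee_pos: [0.5598, 0.1784, 0.0665]
eef_rot: [0.705, 0.053, -0.054, -0.705]
ft_force: [-5.8, -2.0, 5.9]
width: 0.0141
```

{"op": "jog_arm", "data": {
  "commands": [
    {"translation":[0,0,0],"twist":0.12},
    {"translation":[0,0,0],"twist":0.12},
    {"translation":[0,0,0],"twist":0.12},
    {"translation":[0,0,0],"twist":0.12},
    {"translation":[0,0,0],"twist":0.12},
    {"translation":[0,0,0],"twist":0.12},
    {"translation":[0,0,0],"twist":0.12},
    {"translation":[0,0,0],"twist":0.12},
    {"translation":[0,0,0],"twist":0.12},
    {"translation":[0,0,0],"twist":0.12},
    {"translation":[0,0,0],"twist":0}
  ]
}}

```text
time: 8.45
ee_pos: [0.558, 0.1765, 0.0664]
eef_rot: [-0.551, -0.44, 0.446, 0.551]
ft_force: [-17.6, -9.6, 18.2]
width: 0.014
```

```bash
cat > st.py <<'E'
from bench import *
import numpy as np
from scipy.spatial.transform import Rotation as R
s=read_state(); M=R.from_quat(s["eef_rot"]).as_matrix(); print(s["ee_pos"].round(4),"yaw",np.arctan2(M[1,0],M[0,0]).round(3),s["joint_positions"].round(2),s["width"],s["ft_force"].round(1),s["torque"].round(2))
E
python3 st.py
```

```text
[0.558  0.1765 0.0664] yaw 1.355 [ 0.36  0.59 -0.97  1.69  0.52  1.15  0.6 ] 0.014013382026329178 [-17.6  -9.6  18.2] [-2.16  3.87  0.04]
```

{"op": "jog_arm", "data": {
  "commands": [
    {"translation":[-2,-1,1],"twist":0.08},
    {"translation":[0,0,0],"twist":0.08},
    {"translation":[0,0,0],"twist":0.07},
    {"translation":[0,0,0],"twist":0}
  ]
}}

```text
time: 8.85
ee_pos: [0.5577, 0.1759, 0.0666]
eef_rot: [-0.497, -0.502, 0.504, 0.497]
ft_force: [-4.2, -4.9, -0.7]
width: 0.0136
```

```bash
python3 st.py
```

```text
[0.5577 0.1759 0.0666] yaw 1.583 [ 0.39  0.6  -1.01  1.7   0.55  1.16  0.81] 0.013646192270933482 [-4.2 -4.9 -0.7] [-0.83  0.78  0.01]
```

{"op": "jog_arm", "data": {
  "commands": [
    {"translation":[0,0,0],"twist":0.06},
    {"translation":[0,0,0],"twist":0.06},
    {"translation":[0,0,0],"twist":0}
  ]
}}

```text
time: 9.15
ee_pos: [0.5579, 0.1758, 0.0666]
eef_rot: [-0.466, -0.53, 0.533, 0.467]
ft_force: [-3.6, -4.0, -1.3]
width: 0.0146
```

```bash
python3 st.py
```

```text
[0.5579 0.1758 0.0666] yaw 1.701 [ 0.41  0.62 -1.04  1.7   0.57  1.17  0.92] 0.01459069648324946 [-3.6 -4.  -1.3] [-0.76  0.71 -0.62]
```

{"op": "jog_arm", "data": {
  "commands": [
    {"translation":[0,0,0],"twist":0.06},
    {"translation":[0,0,0],"twist":0},
    {"translation":[0,0,0],"twist":0}
  ]
}}

```text
time: 9.45
ee_pos: [0.5583, 0.1758, 0.0666]
eef_rot: [-0.451, -0.543, 0.546, 0.451]
ft_force: [-2.9, -4.8, -4.4]
width: 0.0157
```

```bash
python3 st.py
```

```text
[0.5583 0.1758 0.0666] yaw 1.758 [ 0.42  0.62 -1.05  1.7   0.58  1.17  0.97] 0.015725442330249684 [-2.9 -4.8 -4.4] [-1.03  0.42 -0.64]
```

Torque rises to 0.64 N·m and the jaws are being wedged open, so the knob is at its stop. Release, rise and check.

{"op": "jog_arm", "data": {
  "commands": [
    {"translation":[0,0,0],"twist":0},
    {"translation":[0,0,0],"twist":0},
    {"translation":[0,0,0],"twist":0},
    {"translation":[0,0,0],"twist":0},
    {"translation":[0,0,0],"twist":0},
    {"translation":[0,0,30],"twist":0},
    {"translation":[0,0,40],"twist":0},
    {"translation":[0,0,40],"twist":0},
    {"translation":[-20,-40,0],"twist":0},
    {"translation":[-20,-40,0],"twist":0},
    {"translation":[-20,-40,0],"twist":0},
    {"translation":[-20,-40,0],"twist":0},
    {"translation":[0,0,0],"twist":0}
  ],
  "grip": 0
}}

```text
time: 10.75
ee_pos: [0.4787, 0.0115, 0.177]
eef_rot: [-0.454, -0.541, 0.544, 0.453]
ft_force: [-0.4, -1.3, -0.1]
width: 0.0869
```

```bash
python3 - <<'E'
from bench import *
from h import *
for n in("top","side"):
    c=camera(n); np.savez(n+"5.npz",**c)
    crop(c["img"],*((105,170,245,235,5.5) if n=="top" else (200,100,340,220,5)),n+"5.png")
E
python3 st.py
```

```text
[0.4802 0.018  0.1779] yaw 1.757 [ 1.06  0.24 -1.3   1.84  0.25  1.24  1.44] 0.08719734700744448 [-0.4  0.7  0.4] [ 0.12 -0.14  0.01]
```

View pics/top5.png

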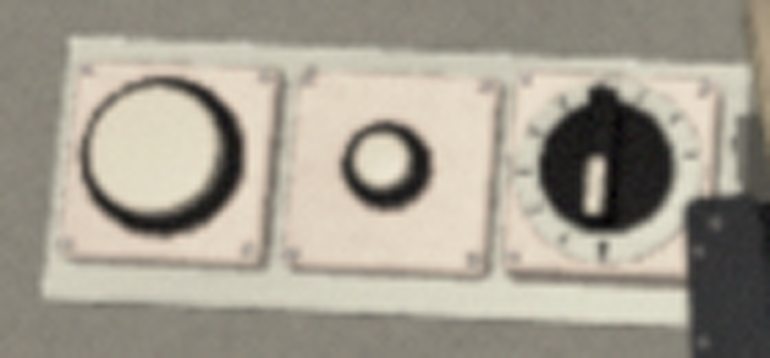

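View pics/side5.png

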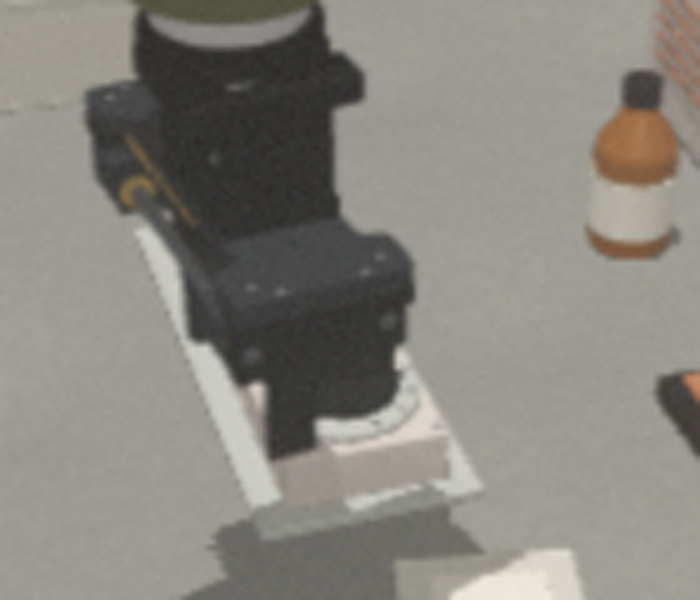

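```bash
python3 - <<'E'
from h import *
t=load("top5");T=lambda u,v,z:ray(t,105+(u+.5)/5.5-.5,170+(v+.5)/5.5-.5,z)
im=t["img"][190:215,205:228].astype(int).min(2); big=cv2.resize(t["img"][170:235,105:245],None,fx=5.5,fy=5.5,interpolation=cv2.INTER_CUBIC).min(2)
m=(big>130).astype(np.uint8); m[:, :560]=0; m[:,640:]=0; m[:140]=0; m[222:]=0
cs,_=cv2.findContours(m,0,2); c=max([c for c in cs if 300<cv2.contourArea(c)<3000],key=cv2.contourArea)
vx,vy,x,y=cv2.fitLine(c,2,0,.01,.01).ravel(); print(cv2.boundingRect(c),vx,vy,x,y)
s=1 if vy>0 else -1
a=T(x,y,.088);b=T(x+s*20*vx,y+s*20*vy,.088);d=(b-a)[:2];print("mark dir",np.arctan2(*d[::-1])%(2*np.pi),"zero",np.pi+.0604,a)
# zero tick at (603,248) z=.044 vs box centre
k=T(603,248,.044);print("tick",k, "dir from knob c",np.arctan2(k[1]-.1762,k[0]-.5595)%(2*np.pi))
E
```

```text
(586, 159, 18, 53) 0.07091402 -0.9974824 594.2273 183.27272
mark dir 3.202335595190648 zero 3.201992653589793 [0.54559639 0.17488839 0.088     ]
tick [0.52523957 0.17374165 0.044     ] dir from knob c 3.2132247180687625
```

Mark direction is 3.202 rad and zero is 3.202, so the knob is at zero. Next: shut the fingers and go over the start button.

{"op": "jog_arm", "data": {
  "commands": [
    {"translation":[9,46,0],"twist":-0.12},
    {"translation":[9,46,0],"twist":-0.12},
    {"translation":[9,46,0],"twist":-0.12},
    {"translation":[9,46,0],"twist":-0.12},
    {"translation":[8,46,0],"twist":-0.12},
    {"translation":[8,46,0],"twist":-0.12},
    {"translation":[8,46,0],"twist":-0.12},
    {"translation":[8,45,0],"twist":-0.12},
    {"translation":[0,0,0],"twist":0},
    {"translation":[0,0,0],"twist":0},
    {"translation":[0,0,0],"twist":0},
    {"translation":[0,0,0],"twist":0}
  ],
  "grip": 1
}}

```text
time: 12.05
ee_pos: [0.5478, 0.3801, 0.1779]
eef_rot: [0.649, 0.28, -0.28, -0.649]
ft_force: [0.5, -0.9, -0.2]
width: 0.0028
```

```bash
python3 st.py
```

```text
[0.5478 0.3801 0.1779] yaw 0.815 [-0.06  0.62 -0.93  1.36  0.49  1.4  -0.16] 0.0028172061901660748 [ 0.5 -0.9 -0.2] [ 0.04 -0.13  0.02]
```

{"op": "jog_arm", "data": {
  "commands": [
    {"translation":[0,4,-40],"twist":0},
    {"translation":[0,0,-40],"twist":0},
    {"translation":[0,0,-30],"twist":0},
    {"translation":[0,0,0],"twist":0}
  ]
}}

```text
time: 12.45
ee_pos: [0.5463, 0.3817, 0.0637]
eef_rot: [0.65, 0.278, -0.282, -0.648]
ft_force: [-0.1, -0.8, 0.6]
width: 0.0004
```

```bash
python3 - <<'E'
from bench import *
from h import *
c=camera("side"); crop(c["img"],180,80,340,220,4.5,"s6.png")
E
python3 st.py
```

```text
[0.5472 0.3831 0.0668] yaw 0.815 [-0.08  0.72 -0.87  1.47  0.56  1.23 -0.21] 0.0006954555313250578 [ 0.7 -0.6  1.1] [ 0.06 -0.13  0.05]
```

View pics/s6.png

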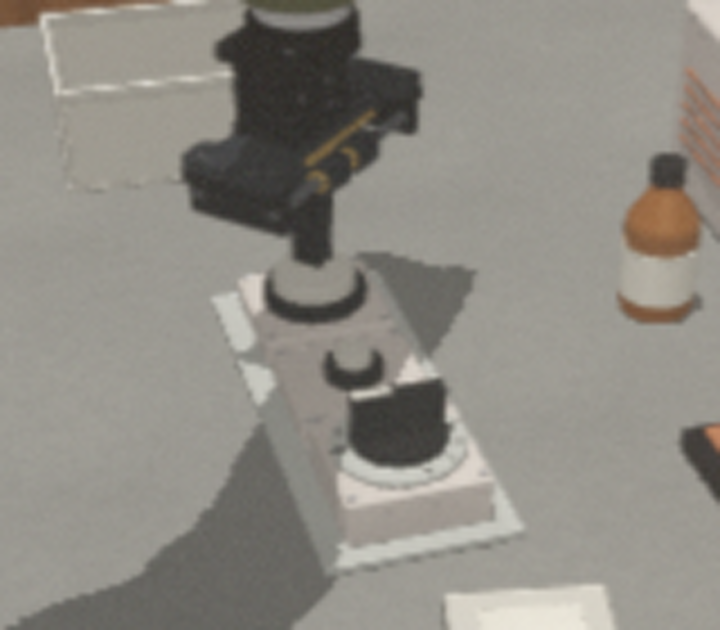

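The finger is over the middle of the start button (crop (312,260)). Press.

{"op": "jog_arm", "data": {
  "commands": [
    {"translation":[0,0,-10],"twist":0},
    {"translation":[0,0,-6],"twist":0},
    {"translation":[0,0,-5],"twist":0},
    {"translation":[0,0,-4],"twist":0},
    {"translation":[0,0,-2],"twist":0},
    {"translation":[0,0,0],"twist":0}
  ]
}}

```text
time: 13.1
ee_pos: [0.5485, 0.3856, 0.0459]
eef_rot: [0.65, 0.282, -0.279, -0.649]
ft_force: [-8.8, -11.5, 35.8]
width: 0.0002
```

```bash
python3 - <<'E'
from bench import *
from h import *
c=camera("side"); crop(c["img"],180,80,340,220,4.5,"s7.png")
c=camera("top"); crop(c["img"],95,150,245,250,5,"t7.png")
E
python3 st.py;python3 st.py
```

```text
[0.5485 0.3856 0.0459] yaw 0.815 [-0.09  0.74 -0.86  1.48  0.58  1.19 -0.23] 0.00030531664958606964 [ -9.3 -11.3  36.9] [-2.68  1.97 -0.02]
[0.5485 0.3856 0.0459] yaw 0.815 [-0.09  0.74 -0.86  1.48  0.58  1.19 -0.23] 0.00030531664958606964 [ -9.3 -11.3  36.9] [-2.68  1.97 -0.02]
```

View pics/s7.png

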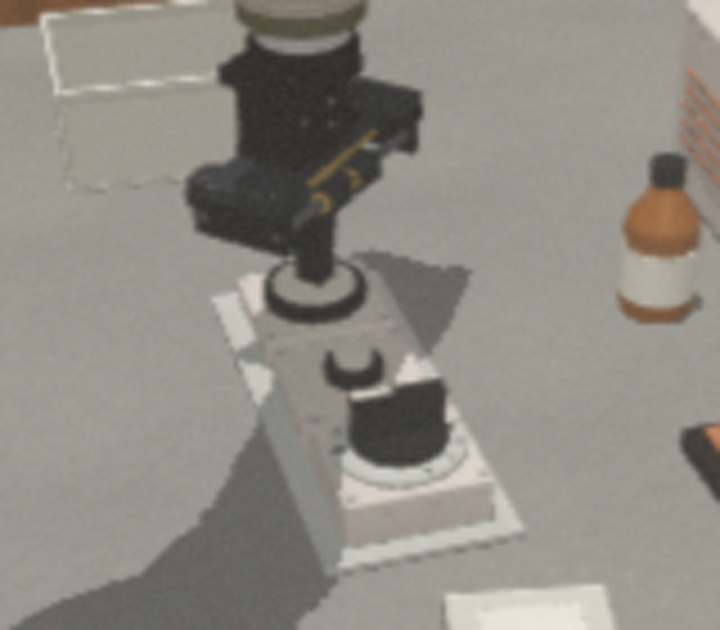

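```bash
python3 - <<'E'
from bench import *
import cv2,numpy as np
from h import *
s=load("side0")
for z in(.05,.046,.042): print(z,[proj(s,[.5485+.03*np.cos(a),.3845+.03*np.sin(a),z]).round(1) for a in(-1.57,1.57,0.2,3.3)])
for f in("s6","s7"):
    g=cv2.imread(f"pics/{f}.png").min(2)
    for u in(285,290,340,345,350):
        col=g[240:320,u].astype(int); w=np.where(col>105)[0]; print(f,u,(80+(240+w.min()+.5)/4.5).round(1),(80+(240+w.max())/4.5).round(1), col[::6])
E
```

```text
0.05 [array([251.4, 144.8]), array([247.7, 135.5]), array([258., 138.]), array([240.7, 142. ])]
0.046 [array([251.4, 145.9]), array([247.8, 136.5]), array([258.1, 139.1]), array([240.8, 143.1])]
0.042 [array([251.5, 147. ]), array([247.8, 137.6]), array([258.1, 140.2]), array([240.8, 144.1])]
s6 285 133.4 146.2 [135 144 141 135 135 136 135 134 136 129  90  54  57  84]
s6 290 133.4 146.7 [107 113 114 118 134 134 138 137 137 135 111  62  51  69]
s6 340 133.4 146.2 [145 147 139 132 133 136 134 137 135 131  86  54  52  83]
s6 345 133.4 150.9 [144 145 142 136 133 134 136 136 131 117  60  52  56  99]
s6 350 133.4 150.9 [147 144 145 130 131 128 127 125 116  82  53  49  71 120]
s7 285 137.7 146.2 [ 54  52  52 103 100 129 135 135 135 133  91  52  54  81]
s7 290 137.2 146.7 [ 46  52  71 121 106 133 131 135 136 136 113  58  52  64]
s7 340 133.4 146.2 [141 143 146 118  96 130 131 135 136 134  87  49  51  81]
s7 345 133.4 150.9 [145 145 148 130  94 127 135 137 137 120  61  49  54  99]
s7 350 133.4 150.9 [146 146 139 120 103 101 123 130 123  84  49  52  67 118]
```

View pics/t7.png

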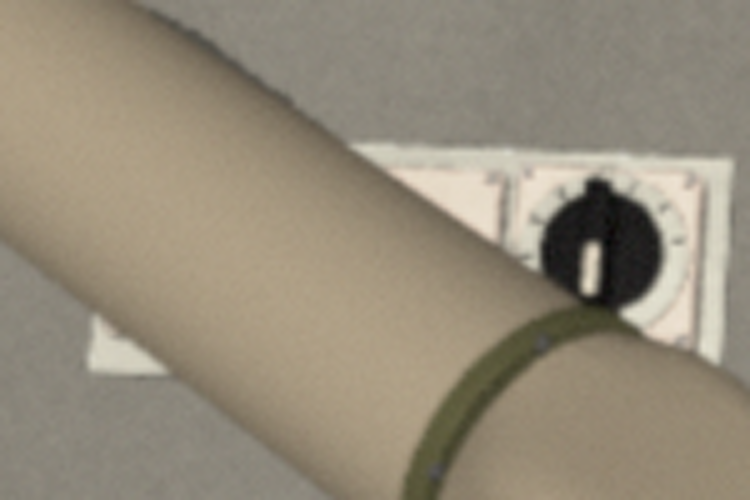

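{"op": "jog_arm", "data": {
  "commands": [
    {"translation":[0,0,3],"twist":0},
    {"translation":[0,0,0],"twist":0}
  ]
}}

```text
time: 13.4
ee_pos: [0.5484, 0.3855, 0.0463]
eef_rot: [0.649, 0.282, -0.279, -0.649]
ft_force: [-3.7, -4.2, 16.1]
width: 0.0003
```

{"op": "jog_arm", "data": {
  "commands": [
    {"translation":[0,0,2],"twist":0},
    {"translation":[0,0,0],"twist":0}
  ]
}}

```text
time: 13.6
ee_pos: [0.5483, 0.3854, 0.0472]
eef_rot: [0.649, 0.281, -0.279, -0.649]
ft_force: [0.9, -0.4, 3.6]
width: 0.0002
```

{"op": "jog_arm", "data": {
  "commands": [
    {"translation":[0,0,3],"twist":0},
    {"translation":[0,0,0],"twist":0}
  ]
}}

```text
time: 13.8
ee_pos: [0.5479, 0.3853, 0.0496]
eef_rot: [-0.649, -0.281, 0.28, 0.649]
ft_force: [1.7, 0.1, 3.4]
width: 0.0005
```

{"op": "jog_arm", "data": {
  "commands": [
    {"translation":[0,0,3],"twist":0},
    {"translation":[0,0,0],"twist":0}
  ]
}}

```text
time: 14.0
ee_pos: [0.5473, 0.3851, 0.0521]
eef_rot: [0.649, 0.281, -0.28, -0.649]
ft_force: [2.1, 0.5, 2.2]
width: 0.0009
```

{"op": "jog_arm", "data": {
  "commands": [
    {"translation":[0,0,3],"twist":0},
    {"translation":[0,0,0],"twist":0}
  ]
}}

```text
time: 14.2
ee_pos: [0.5469, 0.3851, 0.0548]
eef_rot: [0.649, 0.281, -0.281, -0.649]
ft_force: [0.5, -0.0, -0.2]
width: 0.0009
```

The force–height curve shows a hard stop at 0.0465, then a spring-like 4.5 → 0 N over about 8 mm, so the button was fully pressed and is back up. Retreat upward and do the final check.

{"op": "jog_arm", "data": {
  "commands": [
    {"translation":[0,0,20],"twist":0},
    {"translation":[0,0,40],"twist":0},
    {"translation":[0,0,45],"twist":0},
    {"translation":[0,0,45],"twist":0},
    {"translation":[-30,30,0],"twist":0},
    {"translation":[-30,30,0],"twist":0},
    {"translation":[-30,30,0],"twist":0},
    {"translation":[-30,30,0],"twist":0},
    {"translation":[0,0,0],"twist":0},
    {"translation":[0,0,0],"twist":0}
  ]
}}

```text
time: 15.2
ee_pos: [0.4258, 0.5058, 0.2045]
eef_rot: [0.649, 0.281, -0.282, -0.648]
ft_force: [1.1, -0.6, -1.1]
width: 0.0001
```

```bash
python3 - <<'E'
from bench import *
from h import *
for n in("top","side"):
    c=camera(n); np.savez(n+"8.npz",**c); cv2.imwrite(f"pics/{n}8.png",c["img"][:,:,::-1])
    if n=="side": crop(c["img"],235,235,365,365,4.5,"s8c.png")
    a=load(n+"0")["img"].astype(int); 
    for nm,p in (("mouse",None),):
        pass
    r=(255,235,300,290) if n=="top" else (200,215,255,255)
    f=lambda im:np.argwhere(im[r[1]:r[3],r[0]:r[2]].max(2)<60).mean(0)
    print("mouse shift px",f(c["img"].astype(int))-f(a))
E
python3 st.py
```

```text
mouse shift px [-0.03773585  0.00251572]
mouse shift px [-1.67353952  6.91924399]
[0.4282 0.5041 0.2043] yaw 0.815 [-0.3   0.6  -0.96  1.34  0.48  1.44 -0.42] 0.0005068468924551736 [ 0.3  0.8 -0.9] [-0.04 -0.21 -0.03]
```

View pics/top8.png

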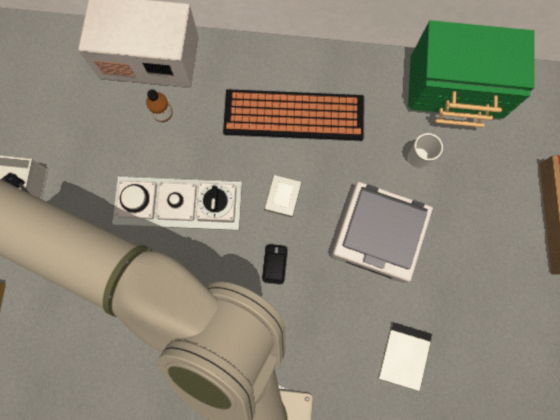

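View pics/s8c.png

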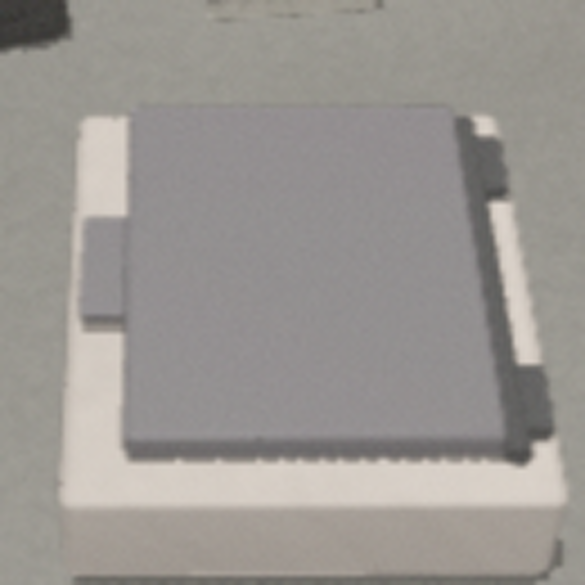

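View pics/side8.png

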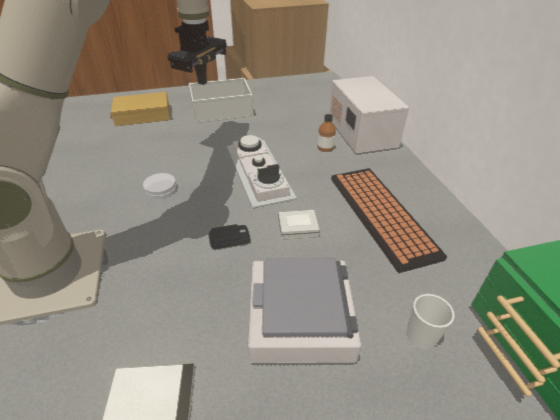

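Cover level at side (303,296), knob mark to the front, both buttons up, mouse and slide box unmoved, arm clear. Handing in.

```bash
python3 -c "
from bench import *
print(close_job())"
```

```text
the job is handed in; nothing more can be done
None
```

I shut the cover, turned the reset knob back to its zero stop, pressed the start button fully and let it spring back, then handed in the job at about 15 s. No verdict was reported.

- **Cover:** it met a hard stop with the fingertip at 92 mm, and it lies level in both camera views.
- **Knob:** the mark points at 3.202 rad, matching the computed zero of 3.202 rad. The torque rose and the jaws were wedged slightly open at the stop.
- **Start button:** I felt a hard stop at 37 N, then a spring force fading to zero over about 8 mm as I lifted.
- **Bystanders and arm:** in the last pictures both buttons are up and the small button was never touched. The mouse is unmoved (under 0.1 px in the top view), the slide box looks in place, and the arm hangs free with forces near zero.

Two checks disagreed:
- **Button height:** the measured height at the button's bottom was about 46 mm, not the expected 42 mm. The travel and force still fit a full press.
- **Mouse, side view:** the mouse comparison there gave 7 px. I put this down to the changed shadow and the moved cover in the measuring window, as the top view shows no shift.

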